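# Clear the storage box, then crack its sealed lid

## Robot

A 7-joint arm with a two-finger parallel gripper is mounted at the origin on a cart in front of the work surface, level with it; the furniture and walls round the work are solid. World frame = base frame: x ahead of the robot, y to its left, z up, the work surface at z = 0. Lengths are in m, angles in rad, forces in N, time in s.
With the tool pointing down it reaches from about 0.425 to 0.875 m from the base axis. Payload 4.7 kg.
Tool frame: the origin (TCP) lies between the finger pads, 19 mm behind the fingertips; this is the grasp point; z points along the fingers, y is the line along which they close (so a half turn about z gives the same grasp; the last joint's range is limited). The gripper opens to 87 mm and grips with 3 to 60 N. Pads are 19 mm wide; open, the fingers measure 117 mm over their backs; the gripper's body (75 mm by 190 mm) begins 51 mm behind the grasp point.
Start: joints at [-1.312, 0.321, -0.07, 1.45, 0.023, 1.371, -0.057], TCP at [0.158, 0.631, 0.241] pointing down, gripper open.
Joint ranges: [-2.86, 2.86], [-0.3, 2.09], [-1.38, 1.24], [0.06, 2.45], [-1.56, 4.7], [0.09, 2.05], [-2.69, 2.69]. Speed limits (rad/s): [2.57, 2.57, 3.14, 3.14, 3.14, 3.14, 3.14].

## Interface

Orientations are given as a rotation vector (axis times angle).
In Python, from bench import ctrl gives the robot as it stands. The module is installed in compiled form; this text tells all that it offers.
- The arm moves only by the shell command python3 -m handwheel 'ROWS' [FORCE]. ROWS is JSON, a list of rows, each a list of 7 numbers: the finger opening in m, from 0 to 0.087, then the shift along the tool's x, y, z in m, then the turn, a rotation vector about the tool's x, y, z in degrees. A call has 1 to 12 rows; each row shifts and turns the commanded pose from where the row before left it, along the tool's axes as they then stand; what a row does not reach is not made up. A row lasts 1/8 s, in which the tool goes at most 62.5 mm and 10.7 degrees, less where a joint would pass 70% of its speed; a pose out of reach is approached as far as the arm can. A call is refused whole if a number of a shift passes 0.0625 or a number of a turn 10.7, either way. A call with a gripper value outside its range is refused whole. The fingers move at their own pace and stop on an object; FORCE is the grip in N (left out, the last holds). Time passes only in rows, so rows that do not move let the fingers close. It gives the time, the measured TCP pose, the force, the opening and the grip force at its end, in the units of the state.
- ctrl.get_state(): the state, without advancing time (a new reading comes with each control period).
- ctrl.get_image(name): name is "side" or "top"; returns (picture, depth): 400x640x3 uint8, blue, green, red; 400x640 float32, m along the optical axis (not along the pixel's ray), 0 where there is no reading.
- ctrl.camera_info(name): a dict with "intrinsics" (3x3 intrinsics, pixels), "R" (3x3) and "t" (3): a world point X has camera coordinates R X + t. Camera axes: x right, y down, z forward; pixel columns grow to the right and rows downward; lengths in m; the calibration is good to about 2 mm. A picture is of the moment at which its call begins. camera_info takes no time and is no camera call.
- ctrl.close_job(): hands the job in; it is judged then, once.
The state is a dict: "time": time; "joint_positions": joint angles; "qd": joint speeds; "joint_torque": joint torques, N m; "position": TCP position; "tool_rot": TCP orientation; "ft_force": force on the tool from outside, world axes, zero at the start; "torque": the same for the moment, N m; "grip_width": opening from 0.0 (shut) to 1.0 (fully open); "grip_force": force on a finger pad.
Only numpy, scipy, OpenCV 4.12 (cv2) and the standard library are available. Lean on these libraries where they do the work, as an engineer would, in place of code of your own. Each camera call takes 0.05 s, during which the arm holds its last target. There are 200 camera calls.

## Task

The marker pen and the mandarin left lying on the storage box are in the way: put the marker in the pen tray and set the mandarin in the fruit crate, and leave the lid shut until both are away. Then take the lid by its bar handle, pull it free of the catches that grip it without letting it fly up, and finish while holding it level about 3 cm above the box, still over the opening and touching nothing else; do not let go, and leave the mug, the spice jar and the glass where they stand.

Things in the scene. Friction and masses are not known exactly. Their poses are not given: they have to be found in the camera images.
- store: the storage box: white ceramic tub 190 (x) x 160 (y) x 90 mm high, fixed to the counter, under a light wooden lid; origin at the centre of its underside, z up, x roughly to the robot's left. A steel spring catch with a roller stands outside its near and far side (x within 35 mm, y = +-80 to 104 mm, up to 108 mm high) and grips the lid's edge; it gives way when the lid is pulled
- handle_grip (a point): middle of the steel bar handle on the lid's centre: a round level bar 12 mm thick and 90 mm long along the lid's y axis on two 10 mm posts at its ends; it is 38 mm above the lid's top face, 140 mm above the counter when shut; 32 mm of free space under the bar
- marker: a white and black marker pen, 135 mm long, 17 mm wide, 16 mm high, lying on the lid left of the handle (the box's +x side), about parallel to it; origin at the middle of its underside, its length along its y axis; about 20 g
- mandarin: a mandarin, 52 mm across and 42 mm high, standing on the lid right of the handle (the box's -x side); origin at the centre of its underside as it stands, z up; about 50 g
- pen_tray: shallow smooth-sided grey plastic tray with a pen in it, fixed on the counter to the left or right of the box: outside 200 (x) x 120 (y) x 30 mm high, walls and floor 5 mm; origin at the centre of its underside, long side along its x axis; the pen lies along x, 40 mm to the tray's -y side
- fruit_crate: slatted wooden crate with an apple in it, fixed on the counter on the other side of the box: outside 200 (x) x 130 (y) x 50 mm high, walls and floor 6 mm; origin at the centre of its underside, long side along its x axis; the apple (75 mm) sits 50 mm to the +x side, the -x half is free
- mug: a white mug 79 mm wide, 94 mm high behind the box to the right, a bystander; origin at its underside
- spice_jar: a small spice jar with a red cap, 45 mm wide, 106 mm high, behind the box to the left, a bystander; origin at its underside
- glass: an empty drinking glass 78 mm wide, 94 mm high, to the left of the spice jar, a bystander; origin at its underside
- store_lid: the loose flat lid, 190 x 164 x 12 mm, 0.28 kg; origin at the centre of its underside, 90 mm above the box's origin when shut (top face at 102 mm), axes as the box's; an 8 mm deep plug below. It sticks: the upward pull on the handle peaks at about 12 N in the first 2 mm, drops away, the catches push it up a little from 6 to 11 mm, then only its weight of 3 N is left. Let go, it drops back
Mind the look-alikes: they are no part of the job. There is more than one size of the mandarin; the one meant has the size given above.

How it is judged:
On the way:
1. marker in the pen tray and mandarin in the fruit crate, both let go and at rest, lid still shut (x of marker in the frame of pen_tray between -0.095 and 0.095 m and y of marker in the frame of pen_tray between -0.056 and 0.056 m and z of marker in the frame of pen_tray between -0.005 and 0.03 m and x of mandarin in the frame of fruit_crate between -0.095 and 0.095 m and y of mandarin in the frame of fruit_crate between -0.06 and 0.06 m and z of mandarin in the frame of fruit_crate between -0.005 and 0.06 m and contact force between the fingers and marker below 0.1 N and contact force between the fingers and mandarin below 0.1 N and linear speed of each of marker, mandarin below 0.03 m/s and z of store_lid in the frame of store below 0.095 m), for 0.2 s.
At the end, for the whole second after the job is handed in: The marker lies in the pen tray and the mandarin in the fruit crate, at rest; the fingers hold the lid (more than 0.5 N) by its handle (TCP within 6 cm of the bar's middle), still, level within 0.2 rad, 15 to 55 mm above its seat, within 40 mm of centred over the box and not touching it (x of marker in the frame of pen_tray between -0.095 and 0.095 m and y of marker in the frame of pen_tray between -0.056 and 0.056 m and z of marker in the frame of pen_tray between -0.005 and 0.03 m and x of mandarin in the frame of fruit_crate between -0.095 and 0.095 m and y of mandarin in the frame of fruit_crate between -0.06 and 0.06 m and z of mandarin in the frame of fruit_crate between -0.005 and 0.06 m and contact force between the fingers and marker below 0.1 N and contact force between the fingers and mandarin below 0.1 N and linear speed of each of marker, mandarin below 0.03 m/s and z of store_lid in the frame of store between 0.105 and 0.145 m and horizontal distance between store_lid and store below 0.04 m and angle between store_lid's own z axis and vertical below 0.2 rad and linear speed of store_lid below 0.02 m/s and contact force between store_lid and store below 0.1 N and contact force between the fingers and store_lid above 0.5 N and distance between the grasp point and handle_grip below 0.06 m); the arm keeps its last pose, push and grip.
It fails at once if the lid is lifted (over 8 mm) before the marker and the mandarin are put away (z of store_lid in the frame of store above 0.098 m and not (x of marker in the frame of pen_tray between -0.095 and 0.095 m and y of marker in the frame of pen_tray between -0.056 and 0.056 m and z of marker in the frame of pen_tray between -0.005 and 0.03 m and x of mandarin in the frame of fruit_crate between -0.095 and 0.095 m and y of mandarin in the frame of fruit_crate between -0.06 and 0.06 m and z of mandarin in the frame of fruit_crate between -0.005 and 0.06 m)).
It fails at once if the lid flies up (over 9 cm above its seat) (z of store_lid in the frame of store above 0.18 m).
It fails at once if the mandarin is thrown or dropped from a height (faster than 1.5 m/s) (linear speed of mandarin above 1.5 m/s).
It fails at once if the mug, the spice jar or the glass is moved by more than 3 cm (distance of any of mug, spice_jar, glass from where it was at the start of the episode above 0.03 m).
It also fails if it takes over 61 s, if anything falls off the work surface, if the arm or the gripper's body presses on something with over 40 N, if the wrist force passes 120 N, or if a joint passes its speed limit or range.

## Working session

There is one attempt and no reset: what is moved stays moved. The work goes in short steps, Python scripts to look and compute and a shell command to move; the robot and the scene stay as the last step left them, time stands still between calls to the robot, and variables do not carry over. Pictures are saved under pics/ and viewed, at most 10 in all, crops included, and the job is handed in when it is done.

```bash
mkdir -p pics
cat > h.py <<'E'
import numpy as np, cv2
from bench import ctrl
from scipy.spatial.transform import Rotation as Ro
def cloud(n):
    im,d=ctrl.get_image(n); c=ctrl.camera_info(n); K=np.array(c["intrinsics"]);R=np.array(c["R"]);t=np.array(c["t"]).ravel()
    v,u=np.mgrid[0:400,0:640]
    p=np.stack([(u-K[0,2])/K[0,0]*d,(v-K[1,2])/K[1,1]*d,d],-1)
    P=(p-t)@R; P[d==0]=np.nan
    return im,P
E
python3 - <<'E'
from h import *
for n in("side","top"):
    im,P=cloud(n); cv2.imwrite(f"pics/{n}0.png",im); np.savez(f"{n}0.npz",im=im,P=P)
    c=ctrl.camera_info(n); print(n,-np.array(c["R"]).T@np.array(c["t"]).ravel())
s=ctrl.get_state(); print(s); print(Ro.from_rotvec(s["tool_rot"]).as_matrix().round(3))
E
```

```text
side [ 0.42074831 -1.14093395  1.00434895]
top [ 0.4520203  -0.15069921  1.17881363]
{'time': 0.1, 'joint_positions': array([-1.31191138,  0.32173681, -0.07011741,  1.45154298,  0.02260704,
        1.37080573, -0.05689819]), 'qd': array([ 0.00082452, -0.00145978, -0.00079789, -0.00232095, -0.00041148,
        0.00018478, -0.00018458]), 'joint_torque': array([-2.63678303e-04, -4.92569304e+01, -4.05877708e-01, -3.13398027e+01,
       -6.40878850e-02,  3.95420857e-02,  6.94292180e-05]), 'position': array([0.15744219, 0.63016797, 0.24028398]), 'tool_rot': array([-3.83436957e-01, -3.11798457e+00,  2.67218345e-03]), 'ft_force': array([-1.06418126,  0.01334006, -0.35509556]), 'torque': array([ 0.00465531, -0.020442  , -0.0207398 ]), 'grip_force': 0.0, 'grip_width': 1.001827167765123}
[[-0.97   0.242 -0.   ]
 [ 0.242  0.97  -0.002]
 [-0.    -0.002 -1.   ]]
```

View pics/side0.png

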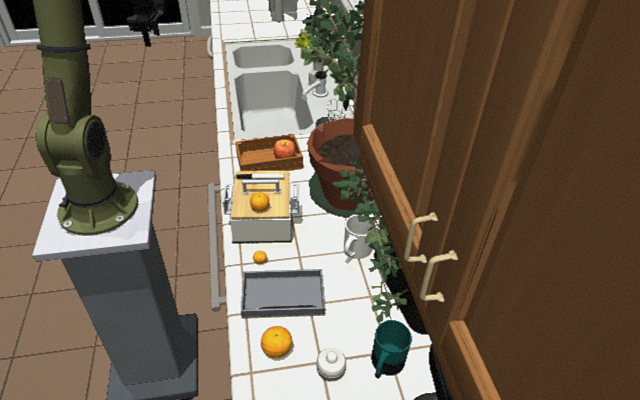

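View pics/top0.png

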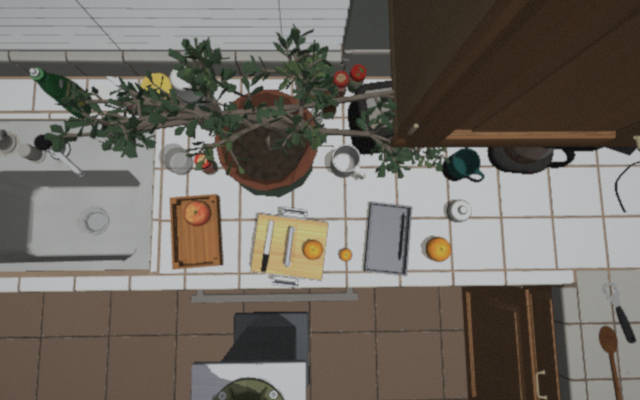

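The side view shows the box (262,205) with the marker (260,177) and mandarin (260,201) on its lid. The crate is behind it at (268,152) and the tray in front at (283,292). In the top view the lid is at (290,247), marker (267,245), handle (289,246), mandarin (313,249), crate (197,231; apple on its far half) and tray (388,238; pen on its right side). The mandarins at (345,255) and (438,248) are look-alikes.

```bash
cat > m.py <<'E'
from h import *
def fit(Q):
    r=cv2.minAreaRect((Q[:,:2]*1000).astype(np.float32)); return np.round(r[0],1),np.round(r[1],1),round(r[2],1)
def roi(P,im,c0,c1,r0,r1,z0,z1):
    Q=P[r0:r1,c0:c1].reshape(-1,3); I=im[r0:r1,c0:c1].reshape(-1,3).astype(int)
    m=(Q[:,2]>z0)&(Q[:,2]<z1); return Q[m],I[m]
E
python3 - <<'E'
from m import *
T=np.load("top0.npz");S=np.load("side0.npz")
def rep(k,Q):
    print(k,len(Q),fit(Q) if len(Q)>3 else "", "med",np.median(Q,0).round(4),"zq",np.percentile(Q[:,2],[5,50,95]).round(4))
for n,A,rs in(("top",T,dict(lid=(245,335,205,285),crate=(165,228,185,275),tray=(355,415,195,280))),("side",S,dict(lid=(220,305,165,222),crate=(228,308,130,175),tray=(235,330,262,320)))):
    im,P=A["im"],A["P"]
    L=rs["lid"]
    Q,I=roi(P,im,*L,.095,.107); rep(n+" lid",Q)
    Q,I=roi(P,im,*L,.128,.15); rep(n+" >128",Q)
    Q,I=roi(P,im,*L,.108,.16); hsv=cv2.cvtColor(I[None].astype(np.uint8),cv2.COLOR_BGR2HSV)[0]
    o=(hsv[:,0]<20)&(hsv[:,1]>180); rep(n+" mand",Q[o])
    Q,I=roi(P,im,*((258,275,218,275) if n=="top" else (232,284,172,181)),.106,.13); rep(n+" marker",Q)
    g=I.sum(1); print([ (q*1000).round().tolist()+[int(b)] for q,b in zip(Q[::max(1,len(Q)//12)],g[::max(1,len(Q)//12)])])
    Q,I=roi(P,im,*rs["crate"],.04,.056); rep(n+" crate rim",Q)
    Q,I=roi(P,im,*rs["tray"],.022,.036); rep(n+" tray rim",Q)
    Q,I=roi(P,im,*rs["crate"],.06,.12); rep(n+" apple",Q)
im=T["im"][190:290,235:345]; cv2.imwrite("pics/lid.png",cv2.resize(im,None,fx=5.4,fy=5.4,interpolation=cv2.INTER_CUBIC))
E
```

```text
top lid 3605 (array([ 469.6, -118.8]), array([189.9, 206.4]), 82.4) med [ 0.4714 -0.1192  0.1015] zq [0.098  0.1015 0.105 ]
top >128 485 (array([ 463.8, -158.2]), array([ 91.9, 100.2]), 82.5) med [ 0.4617 -0.1666  0.142 ] zq [0.1321 0.142  0.1467]
top mand 49 (array([ 463.1, -176.5]), array([36.7, 42.2]), 48.8) med [ 0.4619 -0.1766  0.1389] zq [0.1345 0.1389 0.1436]
top marker 298 (array([473.3, -54.4]), array([ 40.3, 133.8]), 89.2) med [ 0.4711 -0.0617  0.1153] zq [0.11   0.1153 0.1194]
[[540.0, -53.0, 106.0, 482], [526.0, -70.0, 114.0, 565], [515.0, -68.0, 117.0, 569], [505.0, -68.0, 120.0, 558], [495.0, -67.0, 115.0, 531], [484.0, -67.0, 114.0, 479], [474.0, -62.0, 117.0, 562], [463.0, -63.0, 120.0, 544], [453.0, -62.0, 117.0, 473], [443.0, -52.0, 115.0, 101], [432.0, -52.0, 113.0, 110], [422.0, -50.0, 117.0, 93], [411.0, -56.0, 107.0, 342]]
top crate rim 813 (array([515.4, 147.6]), array([200.3, 132.2]), 4.1) med [0.535  0.1429 0.0493] zq [0.0423 0.0493 0.0538]
top tray rim 439 (array([ 490.5, -400.4]), array([121.7, 200.4]), 83.2) med [ 0.4895 -0.4041  0.0287] zq [0.0233 0.0287 
[... 661 characters left out ...]
.0, 117.0, 731], [515.0, -69.0, 119.0, 730], [434.0, -57.0, 115.0, 114], [487.0, -68.0, 118.0, 732], [406.0, -48.0, 108.0, 479], [459.0, -63.0, 114.0, 726], [511.0, -74.0, 116.0, 722], [431.0, -55.0, 107.0, 24], [484.0, -67.0, 110.0, 584], [537.0, -72.0, 108.0, 563], [461.0, -67.0, 110.0, 305], [533.0, -79.0, 111.0, 296]]
side crate rim 660 (array([517.8, 147.1]), array([202. , 144.7]), 4.3) med [0.5379 0.117  0.0473] zq [0.0407 0.0473 0.0531]
side tray rim 671 (array([ 492.3, -400.2]), array([126.1, 200.1]), 83.4) med [ 0.49   -0.4162  0.0276] zq [0.0225 0.0276 0.0315]
side apple 375 (array([500.8,  57.4]), array([248.2, 155.8]), 78.8) med [ 0.538  -0.025   0.0992] zq [0.0616 0.0992 0.1171]
```

View pics/lid.png

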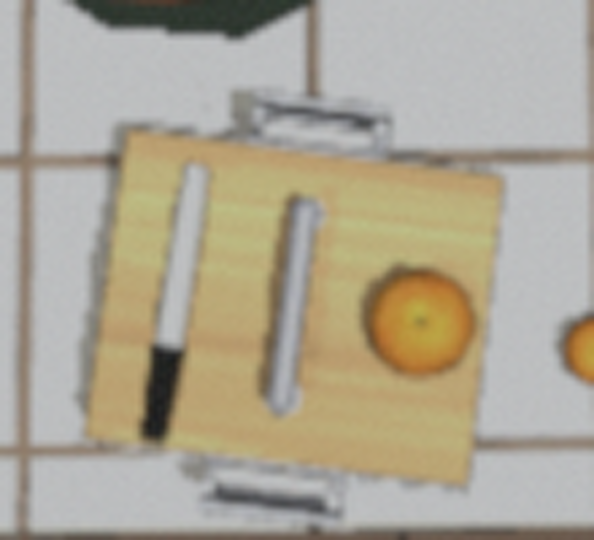

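The enlarged view confirms it: marker around crop (178,300), handle (292,305), mandarin (420,322), roughly 52 mm across. Heights match the text (lid top 0.1015, bar 0.142, marker top about 0.118). I'll move to the marker.

```bash
python3 -m handwheel '[[0.045,-0.04,-0.0245,0,0,0,0],[0.045,-0.04,-0.0245,0,0,0,0],[0.045,-0.04,-0.0245,0,0,0,0],[0.045,-0.04,-0.0245,0,0,0,0],[0.045,-0.04,-0.0245,0,0,0,0],[0.045,-0.04,-0.0245,0,0,0,0],[0.045,-0.04,-0.0245,0,0,0,0],[0.045,-0.04,-0.0245,0,0,0,0],[0.045,-0.04,-0.0245,0,0,0,0]]' && python3 -m handwheel '[[0.045,-0.0128,-0.0418,0,0,0,0],[0.045,-0.0128,-0.0418,0,0,0,0],[0.045,-0.0128,-0.0418,0,0,0,0],[0.045,-0.0128,-0.0418,0,0,0,0],[0.045,-0.0128,-0.0418,0,0,0,0],[0.045,-0.0128,-0.0418,0,0,0,0],[0.045,-0.0128,-0.0418,0,0,0,0],[0.045,-0.0128,-0.0418,0,0,0,0],[0.045,-0.0128,-0.0418,0,0,0,0],[0.045,0,0,0.04,0,0,-4.3],[0.045,0,0,0,0,0,0]]'
cat > d.py <<'E'
# usage: d.py x y z tool_y_heading_deg -> remaining shift in tool axes, turn about tool z
from h import *; import sys
s=ctrl.get_state(); x,y,z,a=map(float,sys.argv[1:5]); M=Ro.from_rotvec(s["tool_rot"]).as_matrix()
p=s["position"]; h=np.degrees(np.arctan2(M[1,1],M[0,1]))
print("t",round(s["time"],2),"p",p.round(4),"head",h.round(2),"tilt",M[:,2].round(3),"w",round(s["grip_width"]*.087,4),"gf",round(s["grip_force"],1),"F",s["ft_force"].round(1))
print("shift",(M.T@(np.array([x,y,z])-p)).round(4),"turn z",round(h-a,2))
E
python3 d.py .471 -.0625 .2 80.3
python3 - <<'E'
from m import *
T=np.load("top0.npz");S=np.load("side0.npz")
from scipy.optimize import least_squares
for A,L in((T,(300,328,235,265)),(S,(245,275,186,214))):
    Q,I=roi(A["P"],A["im"],*L,.106,.16); o=(I[:,2]-I[:,0]>90)&(I[:,1]<.78*I[:,2]);Q=Q[o]
    r=least_squares(lambda c:np.sqrt(((Q[:,:2]-c[:2])**2).sum(1)/.026**2+(Q[:,2]-.123)**2/.021**2)-1,[.463,-.177],loss="soft_l1",f_scale=.05)
    print(len(Q),r.x,fit(Q),Q[:,2].max())
E
```

```text
time: 1.23
position: [0.4541, 0.3281, 0.2409]
tool_rot: [-0.383, -3.118, 0.0]
ft_force: [1.0, -0.1, 0.5]
grip_width: 0.516
grip_force: 0.0
time: 2.6
position: [0.4716, -0.0636, 0.1988]
tool_rot: [-0.269, -3.124, 0.001]
ft_force: [-0.5, 0.8, 0.2]
grip_width: 0.517
grip_force: 0.0
t 2.6 p [ 0.4716 -0.0636  0.1988] head 80.17 tilt [-0.006 -0.    -1.   ] w 0.0449 gf 0.0 F [-0.5  0.8  0.2]
shift [ 0.0008  0.0009 -0.0012] turn z -0.13
195 [ 0.46009172 -0.1792529 ] (array([ 460.7, -179.6]), array([46.4, 43.6]), 89.4) 0.14518452488865696
229 [ 0.4619248  -0.17999407] (array([ 462.1, -186. ]), array([46.7, 47. ]), 84.0) 0.14706636311747992
```

```bash
python3 -m handwheel '[[0.045,0,0,0.025,0,0,0],[0.045,0,0,0.025,0,0,0],[0.045,0,0,0.025,0,0,0],[0.045,0,0,0,0,0,0],[0,0,0,0,0,0,0],[0,0,0,0,0,0,0],[0,0,0,0,0,0,0],[0,0,0,0,0,0,0]]' 15 && python3 d.py .471 -.0625 .2235 80.3
```

```text
time: 3.6
position: [0.4743, -0.0633, 0.1268]
tool_rot: [0.266, 3.129, 0.001]
ft_force: [-0.2, -0.2, 2.0]
grip_width: 0.169
grip_force: 15.0
t 3.6 p [ 0.4743 -0.0633  0.1268] head 80.28 tilt [ 0.001  0.    -1.   ] w 0.0147 gf 15.0 F [-0.2 -0.2  2. ]
shift [ 0.0033  0.0003 -0.0967] turn z -0.02
```

```bash
python3 -m handwheel '[[0,0,0,-0.01,0,0,0],[0,0,0,-0.02,0,0,0],[0,0,0,-0.03,0,0,0],[0,0,0,-0.03,0,0,0],[0,0,0,0,0,0,0]]' && python3 d.py .492 -.385 .2 83.2
python3 - <<'E'
from h import *
im,P=cloud("side"); cv2.imwrite("pics/s1.png",cv2.resize(im[100:330,150:380],None,fx=2.4,fy=2.4))
E
```

```text
time: 4.22
position: [0.4756, -0.0637, 0.219]
tool_rot: [0.266, 3.125, 0.002]
ft_force: [0.5, 0.2, -0.4]
grip_width: 0.174
grip_force: 15.0
t 4.22 p [ 0.4756 -0.0637  0.219 ] head 80.27 tilt [ 0.005  0.001 -1.   ] w 0.0152 gf 15.0 F [ 0.5  0.2 -0.4]
shift [-0.0704 -0.314   0.0189] turn z -2.93
```

View pics/s1.png

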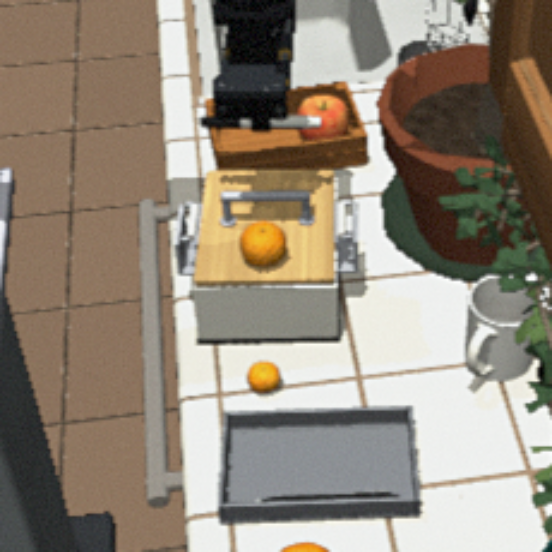

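The marker is held level in the fingers at (262,121) and the lid is clear on that side. Next it goes to the tray.

```bash
python3 -m handwheel '[[0,-0.0088,-0.0393,0,0,0,0],[0,-0.0088,-0.0393,0,0,0,0],[0,-0.0088,-0.0393,0,0,0,0],[0,-0.0088,-0.0393,0,0,0,0],[0,-0.0088,-0.0393,0,0,0,0],[0,-0.0088,-0.0393,0,0,0,0],[0,-0.0088,-0.0393,0,0,0,0],[0,-0.0088,-0.0393,0,0,0,-2.9],[0,0,0,0.045,0,0,0],[0,0,0,0.045,0,0,0],[0,0,0,0.045,0,0,0],[0,0,0,0,0,0,0]]' && python3 d.py .492 -.385 .031 83.2
```

```text
time: 5.78
position: [0.4872, -0.3828, 0.0767]
tool_rot: [-0.187, -3.127, -0.007]
ft_force: [-0.9, 0.1, 0.6]
grip_width: 0.168
grip_force: 15.0
t 5.78 p [ 0.4872 -0.3828  0.0767] head 83.14 tilt [-0.008  0.005 -1.   ] w 0.0146 gf 15.0 F [-0.9  0.1  0.6]
shift [-0.0055 -0.0018  0.0456] turn z -0.06
```

```bash
python3 -m handwheel '[[0,0,0,0.03,0,0,0],[0,0,0,0.014,0,0,0],[0,0,0,0,0,0,0],[0.03,0,0,0,0,0,0],[0.03,0,0,0,0,0,0],[0.03,0,0,0,0,0,0]]' && python3 d.py .461 -.1795 .2 -7.6 && python3 -m handwheel '[[0.03,0,0,-0.04,0,0,0],[0.03,0,0,-0.05,0,0,0],[0.03,0,0,-0.05,0,0,0],[0.065,0,0,-0.04,0,0,0],[0.065,0,0,0,0,0,0]]' && python3 d.py .461 -.1795 .22 -7.6 && python3 -c "
from h import *
print(ctrl.get_state()['joint_positions'].round(2))"
```

```text
time: 6.52
position: [0.4906, -0.3854, 0.038]
tool_rot: [0.187, 3.135, -0.001]
ft_force: [-0.1, -1.1, 0.3]
grip_width: 0.332
grip_force: 0.0
t 6.53 p [ 0.4906 -0.3854  0.038 ] head 83.18 tilt [ 0.001 -0.    -1.   ] w 0.0289 gf 0.0 F [-0.1 -1.1  0.3]
shift [ 0.0537  0.2009 -0.1622] turn z 90.78
time: 7.15
position: [0.4916, -0.3869, 0.2214]
tool_rot: [0.187, 3.129, -0.005]
ft_force: [0.3, 0.1, -0.4]
grip_width: 0.489
grip_force: 0.0
t 7.15 p [ 0.4916 -0.3869  0.2214] head 83.16 tilt [ 0.006 -0.003 -1.   ] w 0.0426 gf 0.0 F [ 0.3  0.1 -0.4]
shift [0.0551 0.2023 0.0005] turn z 90.76
[-0.04  0.35  0.84  1.58 -0.27  1.33  2.28]
```

```bash
python3 -m handwheel '[[0.065,0,0,0,0,0,10.1],[0.065,0,0,0,0,0,10.1],[0.065,0,0,0,0,0,10.1],[0.065,0,0,0,0,0,10.1],[0.065,0,0,0,0,0,10.1],[0.065,0,0,0,0,0,10.1],[0.065,0,0,0,0,0,10.1],[0.065,0,0,0,0,0,10.1],[0.065,0,0,0,0,0,10],[0.065,0,0,0,0,0,0]]' && python3 d.py .461 -.1795 .20 -7.6
python3 - <<'E'
from m import *
for n,L in(("top",(355,415,195,280)),("side",(235,330,262,320))):
    im,P=cloud(n); Q,I=roi(P,im,*L,.008,.04); o=I.sum(1)>480; Q2=Q[o]; print(n,o.sum(),fit(Q2) if o.sum()>3 else"",np.median(Q2,0).round(3) if o.any() else "")
    if n=="top": cv2.imwrite("pics/t2.png",cv2.resize(im[180:300,160:430],None,fx=2.9,fy=2.9))
E
```

```text
time: 8.4
position: [0.4899, -0.3849, 0.2162]
tool_rot: [-2.361, -2.07, 0.001]
ft_force: [0.0, -0.3, 0.1]
grip_width: 0.747
grip_force: 0.0
t 8.4 p [ 0.4899 -0.3849  0.2162] head -7.53 tilt [-0.002  0.    -1.   ] w 0.065 gf 0.0 F [ 0.  -0.3  0.1]
shift [ 0.1998 -0.0555  0.0164] turn z 0.07
top 110 (array([ 512.7, -387.2]), array([11.9, 82. ]), 83.6) [ 0.51  -0.386  0.019]
side 224 (array([ 464.6, -410.5]), array([121.4, 161.6]), 70.6) [ 0.499 -0.39   0.019]
```

View pics/t2.png

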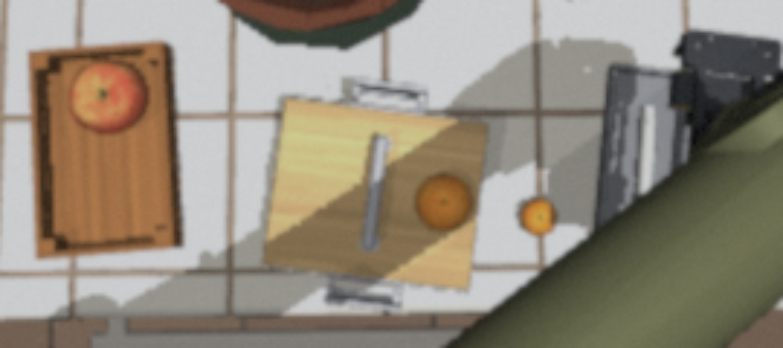

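The marker's white body lies flat in the tray at (648,150), parallel to its walls. The mandarin is untouched at (444,202). I'm moving over it.

```bash
python3 -m handwheel '[[0.068,0.04,-0.0111,0,0,0,0],[0.068,0.04,-0.0111,0,0,0,0],[0.068,0.04,-0.0111,0,0,0,0],[0.068,0.04,-0.0111,0,0,0,0],[0.068,0.04,-0.0111,0,0,0,0],[0.068,0,0,0.015,0,0,0],[0.068,0,0,0,0,0,0],[0.068,0,0,0,0,0,0]]' && python3 d.py .461 -.1795 .1245 -7.6
```

```text
time: 9.5
position: [0.4615, -0.1816, 0.2022]
tool_rot: [2.366, 2.065, -0.003]
ft_force: [0.0, -0.1, -0.1]
grip_width: 0.781
grip_force: 0.0
t 9.5 p [ 0.4615 -0.1816  0.2022] head -7.78 tilt [-0.001 -0.002 -1.   ] w 0.0679 gf 0.0 F [ 0.  -0.1 -0.1]
shift [ 0.0022 -0.0007  0.0777] turn z -0.18
```

```bash
python3 -m handwheel '[[0.068,0.002,0,0.026,0,0,0],[0.068,0,0,0.026,0,0,0],[0.068,0,0,0.024,0,0,0],[0.068,0,0,0,0,0,0],[0,0,0,0,0,0,0],[0,0,0,0,0,0,0],[0,0,0,0,0,0,0],[0,0,0,0,0,0,0]]' 8 && python3 d.py .461 -.1795 .22 -7.6 && python3 -m handwheel '[[0,0,0,-0.01,0,0,0],[0,0,0,-0.03,0,0,0],[0,0,0,-0.05,0,0,0],[0,0,0,-0.02,0,0,0],[0,0,0,0,0,0,0]]' && python3 d.py .471 .144 .22 94.1
```

```text
time: 10.5
position: [0.4626, -0.1778, 0.1271]
tool_rot: [2.364, 2.069, 0.002]
ft_force: [-1.3, -0.6, 5.8]
grip_width: 0.563
grip_force: 8.0
t 10.5 p [ 0.4626 -0.1778  0.1271] head -7.62 tilt [ 0.001  0.    -1.   ] w 0.049 gf 8.0 F [-1.3 -0.6  5.8]
shift [-0.0018 -0.0012 -0.0929] turn z -0.02
time: 11.12
position: [0.4631, -0.1777, 0.2377]
tool_rot: [2.363, 2.068, 0.006]
ft_force: [-0.5, -0.3, -1.4]
grip_width: 0.565
grip_force: 8.0
t 11.12 p [ 0.4631 -0.1777  0.2377] head -7.6 tilt [ 0.004  0.002 -1.   ] w 0.0492 gf 8.0 F [-0.5 -0.3 -1.4]
shift [ 0.3199 -0.0348  0.0183] turn z -101.7
```

```bash
python3 -m handwheel '[[0,0.04,-0.0044,0,0,0,0],[0,0.04,-0.0044,0,0,0,0],[0,0.04,-0.0044,0,0,0,0],[0,0.04,-0.0044,0,0,0,0],[0,0.04,-0.0044,0,0,0,0],[0,0.04,-0.0044,0,0,0,0],[0,0.04,-0.0044,0,0,0,0],[0,0.04,-0.0044,0,0,0,0],[0,0,0,0,0,0,0]]' && python3 -m handwheel '[[0,0,0,0,0,0,-10.2],[0,0,0,0,0,0,-10.2],[0,0,0,0,0,0,-10.2],[0,0,0,0,0,0,-10.2],[0,0,0,0,0,0,-10.2],[0,0,0,0,0,0,-10.2],[0,0,0,0,0,0,-10.2],[0,0,0,0,0,0,-10.2],[0,0,0,0,0,0,-10.2],[0,0,0,0,0,0,-10.2],[0,0,0,0.05,0,0,0],[0,0,0,0,0,0,0]]' && python3 d.py .471 .144 .034 94.1
```

```text
time: 12.25
position: [0.4682, 0.1474, 0.2343]
tool_rot: [-2.358, -2.076, 0.005]
ft_force: [-0.3, -0.7, -0.4]
grip_width: 0.565
grip_force: 8.0
time: 13.75
position: [0.4666, 0.1418, 0.1827]
tool_rot: [0.117, -3.132, 0.007]
ft_force: [-0.5, 0.5, -0.3]
grip_width: 0.567
grip_force: 8.0
t 13.75 p [0.4666 0.1418 0.1827] head 94.26 tilt [-0.007 -0.005 -1.   ] w 0.0494 gf 8.0 F [-0.5  0.5 -0.3]
shift [-0.0057  0.0025  0.1486] turn z 0.16
```

```bash
python3 -m handwheel '[[0,0,0.002,0.04,0,0,0],[0,0,0,0.04,0,0,0],[0,0,0,0.03,0,0,0],[0,0,0,0.02,0,0,0],[0,0,0,0.008,0,0,0],[0,0,0,0.005,0,0,0],[0,0,0,0,0,0,0],[0,0,0,0,0,0,0]]' && python3 d.py .471 .144 .034 94.1
```

```text
time: 14.75
position: [0.4701, 0.1464, 0.044]
tool_rot: [-0.12, 3.138, 0.001]
ft_force: [0.2, -0.5, -0.9]
grip_width: 0.565
grip_force: 8.0
t 14.75 p [0.4701 0.1464 0.044 ] head 94.37 tilt [ 0.001  0.001 -1.   ] w 0.0492 gf 8.0 F [ 0.2 -0.5 -0.9]
shift [-0.0007 -0.0025  0.01  ] turn z 0.27
```

```bash
python3 -m handwheel '[[0,0,0,0.006,0,0,0],[0,0,0,0.003,0,0,0],[0,0,0,0,0,0,0],[0.06,0,0,0,0,0,0],[0.065,0,0,0,0,0,0],[0.07,0,0,0,0,0,0],[0.07,0,0,0,0,0,0]]' && python3 -m handwheel '[[0.07,0,0,-0.02,0,0,0],[0.07,0,0,-0.03,0,0,0],[0.07,0,0,-0.04,0,0,0],[0.07,0,0,-0.05,0,0,0],[0.07,0,0,-0.05,0,0,0],[0.07,0,0,0,0,0,0]]' && python3 d.py .470 -.119 .2 82.4
python3 - <<'E'
from m import *
im,P=cloud("side"); cv2.imwrite("pics/s3.png",cv2.resize(im[100:330,150:380],None,fx=2.4,fy=2.4))
T,PT=cloud("top"); 
# handle bar
Q,I=roi(PT,T,270,305,215,275,.125,.152); print("bar top",fit(Q),len(Q),np.median(Q,0))
Q,I=roi(P,im,236,290,170,200,.128,.155); print("bar side",fit(Q),len(Q),np.median(Q,0))
Q,I=roi(PT,T,165,228,185,275,.03,.1); hsv=cv2.cvtColor(I[None].astype(np.uint8),cv2.COLOR_BGR2HSV)[0]
o=(Q[:,0]<.505)&(Q[:,0]>.44)&(abs(Q[:,1]-.145)<.045); print("mand",o.sum(),fit(Q[o]) if o.sum()>3 else"",np.median(Q[o],0))
E
```

```text
time: 15.62
position: [0.4695, 0.1463, 0.0343]
tool_rot: [-0.12, 3.139, 0.0]
ft_force: [0.3, -0.4, 0.3]
grip_width: 0.792
grip_force: 0.0
time: 16.38
position: [0.4719, 0.147, 0.2281]
tool_rot: [-0.12, 3.133, 0.008]
ft_force: [0.1, 0.9, -0.2]
grip_width: 0.801
grip_force: 0.0
t 16.38 p [0.4719 0.147  0.2281] head 94.38 tilt [ 0.006  0.005 -1.   ] w 0.0697 gf 0.0 F [ 0.1  0.9 -0.2]
shift [ 0.0223 -0.2653  0.0267] turn z 11.98
bar top (array([ 469.1, -118.5]), array([ 11.9, 100.3]), 82.3) 185 [ 0.46747914 -0.11816587  0.14423363]
bar side (array([ 470.3, -121.2]), array([13.9, 99.5]), 84.1) 167 [ 0.47133227 -0.12204275  0.14138832]
mand 0  [nan nan nan]
  return _methods._mean(a, axis=axis, dtype=dtype,
  ret = um.true_divide(
```

View pics/s3.png

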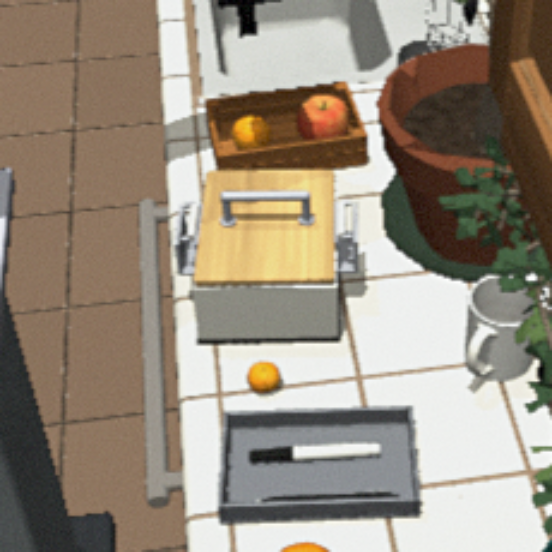

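The mandarin sits in the crate's near half at (251,131), the marker lies in the tray at (315,452), and the lid is clear and shut. Next is the handle, with its bar centre at about (0.470, -0.1195, 0.141).

```bash
python3 -m handwheel '[[0.045,0,0,0,0,0,6],[0.045,0,0,0,0,0,6],[0.045,-0.0055,-0.044,0,0,0,0],[0.045,-0.0055,-0.044,0,0,0,0],[0.045,-0.0055,-0.044,0,0,0,0],[0.045,-0.0055,-0.044,0,0,0,0],[0.045,-0.0055,-0.044,0,0,0,0],[0.045,-0.0055,-0.044,0,0,0,0],[0.045,0,0,0.02,0,0,0],[0.045,0,0,0,0,0,0],[0.045,0,0,0,0,0,0]]' && python3 d.py .470 -.1195 .141 82.4
```

```text
time: 17.85
position: [0.4668, -0.1192, 0.2039]
tool_rot: [-0.207, -3.133, 0.001]
ft_force: [-0.4, -0.2, 0.2]
grip_width: 0.515
grip_force: 0.0
t 17.85 p [ 0.4668 -0.1192  0.2039] head 82.44 tilt [-0.001 -0.001 -1.   ] w 0.0448 gf 0.0 F [-0.4 -0.2  0.2]
shift [-0.0033  0.0002  0.0629] turn z 0.04
```

```bash
python3 -m handwheel '[[0.045,-0.003,0,0.02,0,0,0],[0.045,0,0,0.025,0,0,0],[0.045,0,0,0.019,0,0,0],[0.045,0,0,0,0,0,0],[0,0,0,0,0,0,0],[0,0,0,0,0,0,0],[0,0,0,0,0,0,0],[0,0,0,0,0,0,0]]' 50 && python3 d.py .470 -.1195 .141 82.4
```

```text
time: 18.85
position: [0.4704, -0.1199, 0.1406]
tool_rot: [0.209, 3.134, 0.002]
ft_force: [0.5, 2.8, 1.4]
grip_width: 0.147
grip_force: 1.2
t 18.85 p [ 0.4704 -0.1199  0.1406] head 82.38 tilt [ 0.001  0.001 -1.   ] w 0.0128 gf 1.2 F [0.5 2.8 1.4]
shift [ 0.0005  0.0003 -0.0004] turn z -0.02
```

Just closed on the bar (12.8 mm). I'll let the grip build, then pull slowly.

```bash
python3 -m handwheel '[[0,0,0,0,0,0,0],[0,0,0,0,0,0,0],[0,0,0,0,0,0,0],[0,0,0,-0.001,0,0,0],[0,0,0,-0.001,0,0,0],[0,0,0,-0.001,0,0,0],[0,0,0,-0.001,0,0,0],[0,0,0,-0.001,0,0,0]]' && python3 d.py .470 -.1195 .171 82.4
```

```text
time: 19.85
position: [0.469, -0.1203, 0.1448]
tool_rot: [-0.209, -3.132, -0.0]
ft_force: [-2.3, 0.7, -7.2]
grip_width: 0.124
grip_force: 50.0
t 19.85 p [ 0.469  -0.1203  0.1448] head 82.36 tilt [-0.002  0.    -1.   ] w 0.0108 gf 50.0 F [-2.3  0.7 -7.2]
shift [-0.0008  0.0009 -0.0262] turn z -0.04
```

```bash
python3 -m handwheel '[[0,0,0,-0.001,0,0,0],[0,0,0,-0.001,0,0,0],[0,0,0,-0.001,0,0,0],[0,0,0,-0.0015,0,0,0],[0,0,0,-0.0015,0,0,0],[0,0,0,-0.002,0,0,0],[0,0,0,-0.002,0,0,0],[0,0,0,-0.002,0,0,0],[0,0,0,-0.003,0,0,0],[0,0,0,-0.003,0,0,0],[0,0,0,-0.003,0,0,0],[0,0,0,-0.003,0,0,0]]' && python3 -m handwheel '[[0,0,0,-0.002,0,0,0],[0,0,0,0,0,0,0],[0,0,0,0,0,0,0],[0,0,0,0,0,0,0]]' && python3 d.py .470 -.1195 .171 82.4
python3 - <<'E'
from m import *
im,P=cloud("side"); cv2.imwrite("pics/s4.png",cv2.resize(im[100:330,150:380],None,fx=2.4,fy=2.4))
Q,I=roi(P,im,220,305,165,225,.115,.145); hsv=cv2.cvtColor(I[None].astype(np.uint8),cv2.COLOR_BGR2HSV)[0]
o=(hsv[:,0]>10)&(hsv[:,0]<30)&(hsv[:,1]>70); Q=Q[o]; print(fit(Q),np.median(Q,0))
c=np.linalg.lstsq(np.c_[Q[:,:2]-Q[:,:2].mean(0),np.ones(len(Q))],Q[:,2],rcond=None)[0]; print("plane",c)
E
```

```text
time: 21.35
position: [0.4702, -0.1202, 0.1695]
tool_rot: [0.209, 3.134, 0.0]
ft_force: [0.5, -0.1, -2.9]
grip_width: 0.126
grip_force: 50.0
time: 21.85
position: [0.47, -0.1202, 0.1711]
tool_rot: [-0.209, -3.134, 0.0]
ft_force: [0.2, 1.1, -3.6]
grip_width: 0.122
grip_force: 50.0
t 21.85 p [ 0.47   -0.1202  0.1711] head 82.37 tilt [-0. -0. -1.] w 0.0106 gf 50.0 F [ 0.2  1.1 -3.6]
shift [0.0001 0.0007 0.0001] turn z -0.03
(array([ 469.6, -127. ]), array([186. , 153.7]), 82.5) [ 0.46941719 -0.15897235  0.13133545]
plane [-0.0019066   0.00721833  0.13106427]
```

View pics/s4.png

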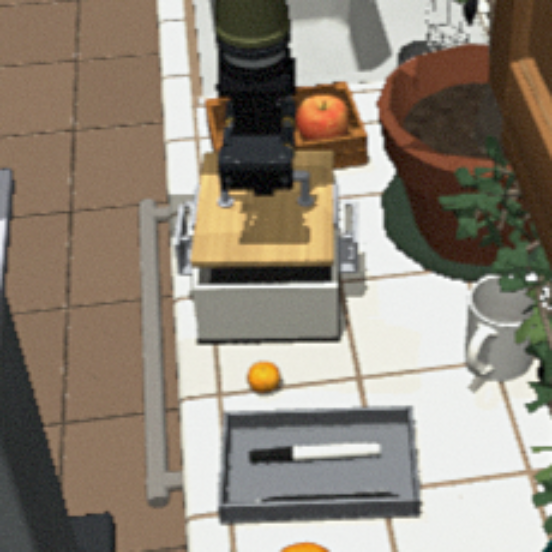

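The lid, at (265,220), hangs level with its top at 0.131 m, about 29.5 mm above its seat. There is a clear gap to the tub, and the wrist carries only the lid's weight, so I'm handing in.

```bash
python3 -c "
from bench import ctrl
print(ctrl.close_job())"
```

```text
the job is handed in; nothing more can be done
None
```

I put the marker in the pen tray and the mandarin in the fruit crate, and handed the job in with the lid held level by its handle about 3 cm above the box; the hand-in returned no verdict.

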